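# Open the restored cabinet's door and hold it

### The job

Open the door of the wooden cabinet lying on the bench and hold it open for inspection: turn the black knob a quarter turn counter-clockwise to free the hold-down, and slide the hold-down back from the door to its stop. Then, before touching the brass thumb-piece, tug the door up by its wooden pull to learn whether it is caught; if it is, let it down, slide the thumb-piece to its far stop and take the pull again. Raise the door to about 45 degrees and finish still holding it there, steady, by the pull in the gripper, with the other things on the bench left where they are.

Things in the scene. Friction and masses are not known exactly. Their poses are not given: they have to be found in the camera images.
- cabinet: small dark wooden wall cabinet lying on its back, fixed to the bench: 255 mm (x) x 300 mm (y) x 90 mm high. Origin under its middle on the bench; its x points from the near rail (the strip with the brass thumb-piece) to the hinge side, z up. Its top is a panelled door, 196 mm (x) x 250 mm (y) x 14 mm, top face flush with the frame at 90 mm; mouldings stand 4 mm proud.
- door_hinge (a point): middle of the door's hinge line, at cabinet (100, 0, 90) mm; the hinge line runs along the cabinet's y, at the side away from the robot.
- door (a joint): door angle, rad: 0 shut; grows as the near edge rises, to 1.5. The door weighs about 0.35 kg and falls shut when let go. Hidden under the near edge is a catch that may or may not have caught: nothing outside shows it. When caught, the door rises only about 5.5 mm at the pull (0.031 rad) and then stops dead; when not, it swings up freely.
- pull_grip (a point): point in the wooden pull on the door, 175 mm from the hinge line, half-way along the door. Pull: 24 mm wide along the cabinet's y (grip across this), 16 mm along x, 42 mm tall; the point lies 31 mm above the door's face. The pull can turn between fingers closed along the hinge line, so they may stay upright. Closing on it can leave some 10 N of preload on the door.
- thumb_grip (a point): point in the middle of the brass thumb-piece of the catch, 22 mm above its foot. The piece is 14 x 14 mm and 32 mm tall, stands 1 mm above the near rail (rail top 90 mm above the bench) at cabinet (-120, -80) mm, and slides along the cabinet's +y, towards the middle.
- catch_slide (a joint): travel of the brass thumb-piece, m: 0 at home (where it always starts), 0.020 at the far stop. Sliding it right to the stop throws a caught catch clear for good; it stays where it is left, friction about 1.5 N. Let the door down first.
- holddown: grey base plate 100 x 175 mm with an aluminium rail along its y, screwed to the bench beside the cabinet (on its -y side); origin under its middle. It carries the carriage.
- carriage (a joint): travel of the carriage, m: an aluminium block 56 x 50 mm whose steel finger (26 mm wide, 10 mm thick, underside 3 mm above the door's face) overlaps the door's -y edge by 20 to 35 mm. 0 as found; grows as it slides along the holddown's -y, away from the cabinet, to the stop at 0.065. Friction about 2 N once the knob is freed.
- knob_grip (a point): point on the axis of the black clamp knob on top of the carriage, at the height to grip it (about 132 mm above the bench). The knob is a bar 46 mm long (along this point's x), 16 mm wide, 30 mm tall, its top 11 mm above this point, on a round foot; the finger's top lies 29 mm below this point.
- clamp_knob (a joint): knob angle, rad: 0 to 1.5, starts between 0 and 0.25 (locked, bar roughly along the holddown's x at 0); grows counter-clockwise seen from above. The carriage is locked below about 1.0 and free from 1.1 upwards. Friction 0.05 N m; stays where it is left and can be used as the handle to slide the carriage.
- solvent: bystander, loose: amber glass bottle, 56 mm across, 150 mm tall
- tin: bystander, loose: bare metal tin, 72 mm across, 85 mm tall
- cork_block: bystander, loose: cork sanding block, 100 x 60 x 35 mm
- brush: bystander, loose: flat brush lying down
- tape: bystander, loose: roll of paper tape lying flat, 72 mm across, 24 mm high
- swab_jar: bystander, loose: open glass jar with swab sticks, 72 mm across, about 105 mm tall
- scraper: bystander, loose: screwdriver lying down

How it is judged:
By the outcome, as a careful person would: the job done as asked, in the order asked, and still so for the second after the job is handed in, while the arm keeps its last pose, push and grip.
It also fails if it takes over 61 s, if anything falls off the work surface, if the arm or the gripper's body presses on something with over 40 N, if the wrist force passes 120 N, or if a joint passes its speed limit or range.

### The arm

A 6-joint arm with a two-finger parallel gripper is mounted at the origin on the work surface. World frame = base frame: x ahead of the robot, y to its left, z up, the work surface at z = 0. Lengths are in m, angles in degrees, forces in N, time in s.
With the tool pointing down it reaches from about 0.4 to 0.825 m from the base axis. Payload 7 kg.
Tool frame: the origin (TCP) lies at the very end of the fingers, on their centre line; the grasp point (between the pads) lies 19 mm behind it; z points along the fingers, y is the line along which they close (so a half turn about z gives the same grasp; the last joint's range is limited). The gripper opens to 88 mm and grips with 3 to 60 N. Pads are 19 mm wide; open, the fingers measure 130 mm over their backs; the gripper's body (78 mm by 193 mm) begins 47 mm behind the grasp point.
Start: joints at [85.09, 20.546, 0.682, 0, -70.136, -16.507], TCP at [0.246, 0.628, 0.227] pointing down, gripper open.
Joint ranges: [-176.03, 176.03], [-82.01, 121.73], [-58.28, 71.71], [-173.87, 95.51], [-174.79, -0.11], [-173.66, 173.66]. Speed limits (degrees/s): [136.94, 136.94, 172.46, 180, 180, 180].

### API

Orientations are given as [roll, pitch, yaw] about the fixed x, y, z axes, in that order (R = Rz(yaw) Ry(pitch) Rx(roll)).
In Python, from plant import r gives the robot as it stands. The module is installed in compiled form; this text tells all that it offers.
- The arm moves only by the tool jog_arm, never from a script. Its arguments are lists of equal length, an entry for each row: "travel": the shift along the tool's x, y, z each as a share of 50 cm, from -1 to 1, a list of three; "dr": the turn, a rotation vector about the tool's x, y, z each as a share of 360 degrees, from -1 to 1, a list of three; "claw": the opening, from 0 (shut) to 1 (fully open). A call has exactly 10 rows; each row is the pose to reach, as a shift and turn from the pose commanded when the call began, along the tool's axes at that moment, turning the shorter way round; what a row does not reach only later rows make up. A row lasts 1/8 s, in which the tool goes at most 62.5 mm and 10.7 degrees, less where a joint would pass 70% of its speed; a pose out of reach is approached as far as the arm can. A call with a number of a shift or a turn outside -1 to 1 is refused whole. A call with a gripper value outside its range is refused whole. The fingers move at their own pace and stop on an object; "newtons" is the grip in N (left out, the last holds). Time passes only in rows, so rows that repeat a pose let the fingers close, or fill a call up. It gives the time, the measured TCP pose, the force, the opening and the grip force at its end, in the units of the state.
- r.get_state(): the state, without advancing time (a new reading comes with each control period).
- r.capture(name): name is "scene" or "top" or "wrist"; returns a dict with "pixels" (420x560x3 uint8, red, green, blue), "range_z" (420x560 float32, m along the optical axis (not along the pixel's ray), 0 where there is no reading), "fx", "fy", "cx", "cy" (pixels), "dist_coeffs" ([k1, k2, p1, p2, k3] as OpenCV has them; the pictures are not rectified), "position" and "attitude" of the camera in the world; the wrist camera has in their place "hand_eye" (4x4, takes a point from camera to tool coordinates, whose origin is the TCP and whose axes are the flange's). Camera axes: x right, y up, looking along -z (the intrinsics and any distortion apply to the point x, -y, -z); pixel columns grow to the right and rows downward; lengths in m; the calibration is good to about 2 mm. A picture is of the moment at which its call begins: read the wrist's pose just before it.
- r.close_job(): hands the job in; it is judged then, once.
Trained networks look in the newest picture that a camera, given by its name, has taken for a name from the list of things; names that differ only in an ending like _2 or _b are one class to them, and where a whole thing is asked for, a point or a joint stands for the part that bears it (a point fixed in the world has none). Each returns a list of dicts, best first, with "conf" (0 to 1); they miss things now and then, are a little off and sometimes report something else, mostly with a low value. They report only what shows in the picture. A call takes as long as a camera call.
- r.boxes_of(name, camera): "extent" ([left, top, right, bottom] in pixels, round what is visible of it).
- r.regions_of(name, camera): "pixels" (420x560 bool, what is visible of it) and "extent" ([left, top, right, bottom] in pixels, round what is visible of it).
- r.tip_of(name, camera): "at" ([column, row] in pixels: a listed point, or the origin of a listed thing).
The state is a dict: "time_s": time; "joints": joint angles; "qd": joint speeds; "joint_torque": joint torques, N m; "tcp_pos": TCP position; "eef_rot": TCP orientation; "contact_force": force on the tool from outside, world axes, zero at the start; "moment": the same for the moment, N m; "gripper_width": finger opening in m; "gripper_force": force on a finger pad.
Only numpy, scipy, OpenCV 4.12 (cv2) and the standard library are available. Lean on these libraries where they do the work, as an engineer would, in place of code of your own. Each camera call takes 0.05 s, during which the arm holds its last target. There are 200 camera calls.

## Working session

There is one attempt and no reset: what is moved stays moved. The work goes in short steps, Python scripts to look and compute and a tool call to move; the robot and the scene stay as the last step left them, time stands still between calls to the robot, and variables do not carry over. Pictures are saved under pics/ and viewed, at most 10 in all, crops included, and the job is handed in when it is done.

Besides the shell and the picture viewer there is one more tool, called after "Emit:" in YAML: its name, and indented under it one key for each argument. jog_arm: Moves the arm, as the interface text tells. Its arguments: {"type":"object","properties":{"travel":{"type":"array"},"dr":{"type":"array"},"claw":{"type":"array"},"newtons":{"type":"number"}},"required":["travel","dr","claw"]}

```bash
mkdir -p pics
cat > h.py <<'E'
import numpy as np, cv2
from scipy.spatial.transform import Rotation as R
from plant import r
def cam(c,st=None):
    if "hand_eye" in c:
        T=np.eye(4);T[:3,:3]=R.from_euler('xyz',st["eef_rot"],degrees=True).as_matrix();T[:3,3]=st["tcp_pos"]
        return T@np.array(c["hand_eye"])
    a=np.array(c["attitude"],float);T=np.eye(4);T[:3,3]=c["position"]
    T[:3,:3]=a if a.shape==(3,3) else R.from_euler('xyz',a,degrees=True).as_matrix()
    return T
def rays(c,uv):
    K=np.array([[c["fx"],0,c["cx"]],[0,c["fy"],c["cy"]],[0,0,1]])
    p=cv2.undistortPoints(np.array(uv,float).reshape(-1,1,2),K,np.array(c["dist_coeffs"],float)).reshape(-1,2)
    return np.c_[p[:,0],-p[:,1],-np.ones(len(p))]
def atz(c,T,uv,z):
    d=rays(c,uv)@T[:3,:3].T
    return T[:3,3]+d*((z-T[2,3])/d[:,2])[:,None]
def cloud(c,T,mask=None):
    m=c["range_z"]>0
    if mask is not None:m&=mask
    v,u=np.nonzero(m)
    return (rays(c,np.c_[u,v])*c["range_z"][v,u][:,None])@T[:3,:3].T+T[:3,3]
def save(c,n):cv2.imwrite(f"pics/{n}.png",c["pixels"][:,:,::-1])
E
python3 - <<'E'
from h import *
np.set_printoptions(precision=4,suppress=True)
s=r.get_state();print({k:s[k] for k in("time_s","tcp_pos","eef_rot","gripper_width","contact_force")})
ims=[]
for n in("top","scene"):
    c=r.capture(n);T=cam(c);ims.append(c["pixels"][:,:,::-1]);print(n,c.get("attitude"),c["position"])
    cv2.imwrite(f"pics/{n}0.png",ims[-1])
    for nm,z in(("cabinet",0),("door_hinge",.09),("pull_grip",.121),("thumb_grip",.113),("holddown",0),("knob_grip",.132),("carriage",.1),("solvent",0),("tin",0),("cork_block",0),("swab_jar",0),("tape",0)):
        t=r.tip_of(nm,n)
        for q in t[:2]:print(nm,round(q["conf"],2),np.round(q["at"],1),atz(c,T,[q["at"]],z)[0])
E
```

```text
{'time_s': 0.0, 'tcp_pos': array([0.2463, 0.6279, 0.2256]), 'eef_rot': array([179.9044,  -0.0086, -21.4238]), 'gripper_width': 0.0878253556411869, 'contact_force': array([-0.2991,  0.0953, -0.3464])}
top [  6.5202   0.9385 -91.4789] [0.4899 0.0862 0.8961]
cabinet 0.51 [231.5 293.3] [0.3953 0.2191 0.    ]
door_hinge 0.69 [270.5 157.1] [0.6887 0.1188 0.09  ]
door_hinge 0.25 [186.4 253.3] [0.489  0.2995 0.09  ]
pull_grip 0.78 [277.7 238.9] [0.5135 0.1069 0.121 ]
pull_grip 0.38 [187.6 256.1] [0.4834 0.2889 0.121 ]
thumb_grip 0.44 [320.2 261.2] [0.4667 0.0229 0.113 ]
holddown 0.74 [384.2 229.9] [ 0.531  -0.1376  0.    ]
knob_grip 0.53 [375.  227.4] [ 0.5305 -0.0865  0.132 ]Traceback (most recent call last):
  File "<stdin>", line 9, in <module>
ValueError: it knows: brush, cabinet, cork_block, door_hinge, holddown, knob_grip, pull_grip, scraper, solvent, swab_jar, tape, thumb_grip, tin
```

View pics/top0.png

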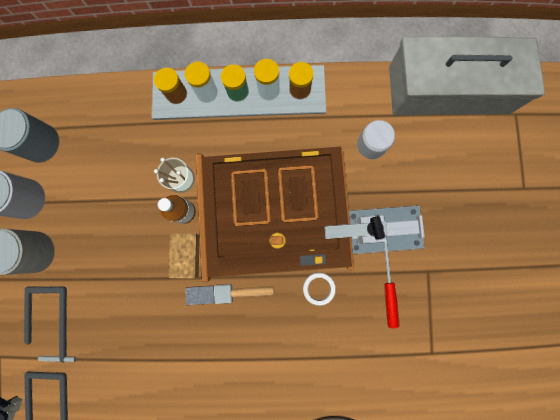

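Run:
```python
from h import *
np.set_printoptions(precision=4,suppress=True)
c=r.capture("scene");T=cam(c);save(c,"scene1")
for nm,z in(("door_hinge",.09),("pull_grip",.121),("thumb_grip",.113),("holddown",0),("knob_grip",.132)):
    for q in r.tip_of(nm,"scene")[:2]:print(nm,round(q["conf"],2),np.round(q["at"],1),atz(c,T,[q["at"]],z)[0])
c=r.capture("top");T=cam(c)
P=cloud(c,T);
for nm in("cabinet","holddown","solvent","tin","cork_block","swab_jar"):
    for q in r.regions_of(nm,"top")[:1]:
        p=cloud(c,T,q["pixels"]);print(nm,round(q["conf"],2),np.percentile(p,[2,50,98],axis=0).ravel())
# cabinet top plane points rectangle
q=r.regions_of("cabinet","top")[0]
p=cloud(c,T,q["pixels"]);p=p[(p[:,2]>.08)&(p[:,2]<.1)]
print(cv2.minAreaRect((p[:,:2]*1000).astype(np.float32)))
# knob top
k=P[(P[:,2]>.13)&(P[:,2]<.155)&(abs(P[:,0]-.53)<.05)&(abs(P[:,1]+.0865)<.05)]
print("knob",len(k),k.mean(0),cv2.minAreaRect((k[:,:2]*1000).astype(np.float32)))
```

```text
door_hinge 0.56 [292.9 249.4] [0.6778 0.1147 0.09  ]
pull_grip 0.87 [285.4 193.2] [0.512  0.1164 0.121 ]
thumb_grip 0.7 [366.5 229.6] [0.6525 0.2661 0.113 ]
thumb_grip 0.58 [244.9 189.8] [0.4776 0.0284 0.113 ]
holddown 0.67 [172.7 248.8] [ 0.5366 -0.1381  0.    ]
holddown 0.56 [287.1 257.1] [0.5852 0.1155 0.    ]
knob_grip 0.65 [191.5 197.7] [ 0.5368 -0.0864  0.132 ]
cabinet 0.65 [ 0.4489 -0.0349  0.0307  0.5718  0.1189  0.0903  0.6965  0.269   0.0961]
holddown 0.92 [ 0.4843 -0.2166  0.0059  0.5281 -0.1165  0.0185  0.5793  0.0002  0.1437]
solvent 0.63 [ 0.37   -0.0127 -0.0007  0.4019  0.0192  0.0236  0.4373  0.0541  0.027 ]
tin 0.84 [ 0.6994 -0.1448  0.0096  0.7248 -0.1098  0.0843  0.7595 -0.0827  0.0878]
cork_block 0.8 [0.4367 0.2932 0.003  0.4834 0.3198 0.0346 0.5314 0.3522 0.0379]
swab_jar 0.82 [ 0.6314  0.3028 -0.      0.6657  0.344   0.0403  0.6986  0.3785  0.1037]
((573.2308349609375, 119.19026184082031), (272.1976318359375, 313.7143859863281), 2.5995049476623535)
knob 214 [ 0.5293 -0.0898  0.1421] ((529.6142578125, -91.3182601928711), (45.78622817993164, 17.1456298828125), 13.948665618896484)
```

The top view shows the cabinet at about (275,212) px, the pull at (277,240), the thumb-piece at (318,260) and the knob at (376,227). The screwdriver's tip is at about (386,238), close to the hold-down plate. I'll take a closer look with the wrist camera.

```bash
cat >> h.py <<'E'
def go(pos,yaw,roll=180,pitch=0,base=None):
    s=r.get_state();p,e=(s["tcp_pos"],s["eef_rot"]) if base is None else base
    M=R.from_euler('xyz',e,degrees=True)
    t=M.inv().apply(np.array(pos)-p)/.5
    d=(M.inv()*R.from_euler('xyz',[roll,pitch,yaw],degrees=True)).as_rotvec(degrees=True)
    print("travel",np.round(t,4),"dr",np.round(d/360,4),"| mm",np.round(t*500),"deg",np.round(d,1))
E
python3 - <<'E'
from h import *
go([.53,-.03,.34],-166)
s=r.get_state();c=r.capture("wrist");print(np.round(c["hand_eye"],3),c["fx"])
E
```

```text
travel [ 1.0087  1.0187 -0.2268] dr [ 0.     -0.      0.4016] | mm [ 504.  509. -113.] deg [  0.   -0.  144.6]
[[ 0.001  0.97   0.245  0.064]
 [ 1.    -0.001 -0.001  0.001]
 [-0.001  0.245 -0.97  -0.159]
 [ 0.     0.     0.     1.   ]] 332.41141756909644
```

Emit:
jog_arm:
  travel:
    - [0, 0, -0.11]
    - [0.98, 0.98, -0.23]
    - [0.98, 0.98, -0.23]
    - [0.98, 0.98, -0.23]
    - [0.98, 0.98, -0.23]
    - [0.98, 0.98, -0.23]
    - [0.98, 0.98, -0.23]
    - [0.98, 0.98, -0.23]
    - [0.98, 0.98, -0.23]
    - [0.98, 0.98, -0.23]
  dr:
    - [0, 0, 0.4]
    - [0, 0, 0.4]
    - [0, 0, 0.4]
    - [0, 0, 0.4]
    - [0, 0, 0.4]
    - [0, 0, 0.4]
    - [0, 0, 0.4]
    - [0, 0, 0.4]
    - [0, 0, 0.4]
    - [0, 0, 0.4]
  claw: [1, 1, 1, 1, 1, 1, 1, 1, 1, 1]
  newtons: 30

```text
time_s: 2.35
tcp_pos: [0.4711, 0.1128, 0.3308]
eef_rot: [-180.0, 0.1, -129.2]
contact_force: [2.0, 0.6, 1.2]
gripper_width: 0.0878
gripper_force: 0.0
```

Run:
```python
from h import *
go([.53,-.03,.34],-166)
```

```text
travel [ 0.147  -0.2718 -0.0185] dr [0.     0.0002 0.1023] | mm [  74. -136.   -9.] deg [ 0.   0.1 36.8]
```

Emit:
jog_arm:
  travel:
    - [0.147, -0.27, -0.02]
    - [0.147, -0.27, -0.02]
    - [0.147, -0.27, -0.02]
    - [0.147, -0.27, -0.02]
    - [0.147, -0.27, -0.02]
    - [0.147, -0.27, -0.02]
    - [0.147, -0.27, -0.02]
    - [0.147, -0.27, -0.02]
    - [0.147, -0.27, -0.02]
    - [0.147, -0.27, -0.02]
  dr:
    - [0, 0, 0.1]
    - [0, 0, 0.1]
    - [0, 0, 0.1]
    - [0, 0, 0.1]
    - [0, 0, 0.1]
    - [0, 0, 0.1]
    - [0, 0, 0.1]
    - [0, 0, 0.1]
    - [0, 0, 0.1]
    - [0, 0, 0.1]
  claw: [1, 1, 1, 1, 1, 1, 1, 1, 1, 1]

```text
time_s: 3.6
tcp_pos: [0.5297, -0.0271, 0.3401]
eef_rot: [-180.0, 0.0, -164.8]
contact_force: [-0.4, 1.1, 0.7]
gripper_width: 0.0878
gripper_force: 0.0
```

Run:
```python
from h import *
np.set_printoptions(precision=4,suppress=True)
s=r.get_state();c=r.capture("wrist");T=cam(c,s);save(c,"w1");print(s["tcp_pos"],s["eef_rot"],s["contact_force"])
for nm,z in(("door_hinge",.09),("pull_grip",.121),("thumb_grip",.113),("holddown",0),("knob_grip",.132)):
    for q in r.tip_of(nm,"wrist")[:1]:print(nm,round(q["conf"],2),np.round(q["at"],1),atz(c,T,[q["at"]],z)[0])
P=cloud(c,T);np.save("w1.npy",P)
k=P[(P[:,2]>.138)&(P[:,2]<.148)&(abs(P[:,0]-.53)<.05)&(abs(P[:,1]+.09)<.04)]
print("knob",len(k),k.mean(0),cv2.minAreaRect((k[:,:2]*1000).astype(np.float32)))
for q in r.regions_of("scraper","wrist")[:1]:
    p=cloud(c,T,q["pixels"]);print("scraper",q["conf"],p[p[:,1].argsort()[[3,-4]]],np.percentile(p,[2,50,98],axis=0))
k=P[(P[:,2]>.112)&(P[:,2]<.127)&(abs(P[:,0]-.467)<.03)&(abs(P[:,1]-.025)<.03)];print("thumb top",len(k),k.mean(0) if len(k) else 0)
k=P[(P[:,2]>.125)&(P[:,2]<.14)&(abs(P[:,0]-.513)<.03)&(abs(P[:,1]-.112)<.03)];print("pull top",len(k),k.mean(0) if len(k) else 0)
k=P[(P[:,2]>.094)&(P[:,2]<.112)&(abs(P[:,0]-.53)<.06)&(abs(P[:,1]+.03)<.06)];print("finger",len(k),k.mean(0),cv2.minAreaRect((k[:,:2]*1000).astype(np.float32)))
```

```text
[ 0.5297 -0.0271  0.3401] [-179.9992    0.0046 -164.8273] [-0.4224  1.1351  0.7198]
door_hinge 0.65 [349.4 314.4] [0.6861 0.1176 0.09  ]
pull_grip 0.9 [397.5 198.4] [0.5096 0.1118 0.121 ]
thumb_grip 0.62 [338.8 147. ] [0.4715 0.0288 0.113 ]
holddown 0.57 [209.8 154.1] [ 0.5339 -0.132   0.    ]
knob_grip 0.56 [221.4 167. ] [ 0.5262 -0.0934  0.132 ]
knob 613 [ 0.5277 -0.0894  0.143 ] ((528.2515258789062, -89.48210144042969), (44.878456115722656, 15.295044898986816), 12.378623008728027)
scraper 0.56 [[ 0.3384 -0.1574  0.0013]
 [ 0.4033 -0.1272  0.0147]] [[ 0.3295 -0.1519  0.0018]
 [ 0.3762 -0.1365  0.0228]
 [ 0.4981 -0.1279  0.0273]]
thumb top 174 [0.4689 0.0275 0.1225]
pull top 294 [0.5099 0.1088 0.1313]
finger 1815 [ 0.5263 -0.033   0.1027] ((533.3114624023438, -29.62822723388672), (118.27872467041016, 114.69956970214844), 4.359038352966309)
```

View pics/w1.png

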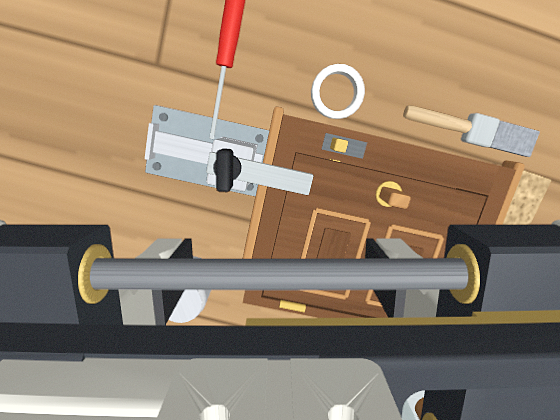

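The view shows the knob bar at about (227,170) px and the finger reaching the door at (310,183). The thumb-piece is at (341,146) and the pull at (398,200). The screwdriver's tip at about (212,138) is close to the carriage path, so I'll zoom in there.

Run:
```python
from h import *
np.set_printoptions(precision=4,suppress=True)
im=cv2.imread("pics/w1.png")[100:210,140:290];cv2.imwrite("pics/w1z.png",cv2.resize(im,None,fx=5,fy=5,interpolation=cv2.INTER_CUBIC))
s=r.get_state();c=r.capture("wrist");T=cam(c,s)
for v in range(70,150,6):
    # shaft column range: print row profile heights
    u=np.arange(204,226,2);P=cloud(c,T,None) if 0 else None
    z=[ (T[:3,3]+T[:3,:3]@(rays(c,[[x,v]])[0]*c["range_z"][v,x])) for x in u]
    print(v,[f"{1000*p[2]:.0f}" for p in z],np.round(z[4][:2],3))
```

```text
70 ['0', '2', '-0', '1', '-0', '2', '1', '1', '1', '18', '15'] [ 0.418 -0.155]
76 ['-0', '-0', '1', '0', '-0', '0', '1', '-0', '17', '16', '1'] [ 0.426 -0.153]
82 ['1', '0', '3', '2', '2', '1', '1', '-1', '16', '14', '-1'] [ 0.434 -0.151]
88 ['0', '-1', '-0', '-2', '1', '1', '1', '16', '16', '0', '1'] [ 0.441 -0.149]
94 ['-1', '-0', '1', '-1', '0', '0', '-1', '17', '16', '-0', '0'] [ 0.449 -0.148]
100 ['-1', '1', '0', '2', '0', '1', '16', '16', '0', '0', '0'] [ 0.457 -0.146]
106 ['1', '0', '-0', '-0', '0', '0', '15', '16', '0', '2', '1'] [ 0.466 -0.144]
112 ['1', '-1', '1', '1', '1', '15', '17', '-2', '-2', '-0', '-1'] [ 0.474 -0.142]
118 ['499', '9', '8', '7', '8', '15', '15', '-0', '1', '0', '-1'] [ 0.482 -0.139]
124 ['9', '8', '7', '7', '15', '16', '9', '7', '9', '8', '6'] [ 0.49  -0.136]
130 ['7', '8', '9', '8', '17', '17', '7', '7', '9', '10', '8'] [ 0.498 -0.133]
136 ['8', '7', '9', '15', '14', '8', '9', '9', '8', '10', '8'] [ 0.506 -0.132]
142 ['19', '20', '15', '10', '8', '94', '93', '93', '94', '92', '93'] [ 0.515 -0.131]
148 ['21', '21', '21', '20', '93', '93', '94', '94', '95', '94', '95'] [ 0.513 -0.115]
```

View pics/w1z.png

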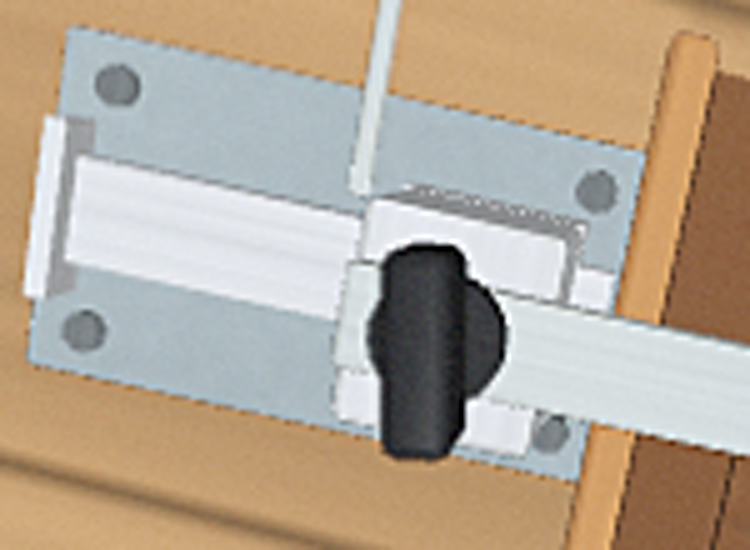

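Run:
```python
from h import *
np.set_printoptions(precision=4,suppress=True)
s=r.get_state();c=r.capture("wrist");T=cam(c,s);P=cloud(c,T)
print("tip",atz(c,T,[[211,138],[212,132],[214,118]],.014))
b=P[(P[:,2]>.088)&(P[:,2]<.098)&(P[:,1]<-.055)&(P[:,1]>-.2)&(abs(P[:,0]-.53)<.06)]
print("block",len(b),b.min(0),b.max(0),cv2.minAreaRect((b[:,:2]*1000).astype(np.float32)))
# image corners of block top: (213,139.5),(254,148)
print(atz(c,T,[[214,139.5],[253,148.5]],.094))
f=P[(P[:,2]>.099)&(P[:,2]<.108)&(P[:,1]<.01)&(P[:,1]>-.055)&(abs(P[:,0]-.53)<.03)]
print("finger",len(f),f.max(0),cv2.minAreaRect((f[:,:2]*1000).astype(np.float32)))
g=P[(P[:,2]>.017)&(P[:,2]<.024)&(P[:,1]<-.1)&(P[:,1]>-.21)&(abs(P[:,0]-.53)<.04)]
print("rail",len(g),g.min(0),g.max(0),cv2.minAreaRect((g[:,:2]*1000).astype(np.float32)))
n=P[(P[:,2]>.022)&(P[:,2]<.088)&(P[:,1]<-.055)&(P[:,1]>-.2)&(abs(P[:,0]-.53)<.06)]
print("side",len(n),np.percentile(n,[1,50,99],axis=0))
q=P[(P[:,2]>.004)&(P[:,2]<.012)&(P[:,1]<-.03)&(P[:,1]>-.25)&(abs(P[:,0]-.53)<.07)]
print("plate",cv2.minAreaRect((q[:,:2]*1000).astype(np.float32)))
# cabinet frame/door plane edges
d=P[(P[:,2]>.085)&(P[:,2]<.0925)&(P[:,1]>-.04)&(P[:,1]<.3)&(P[:,0]>.42)&(P[:,0]<.56)]
for y0 in(.0,.05,.1,.15,.2):
    e=d[abs(d[:,1]-y0)<.004];print(y0,len(e),np.sort(e[:,0])[:3] if len(e) else 0)
```

```text
tip [[ 0.5091 -0.133   0.014 ]
 [ 0.5005 -0.1334  0.014 ]
 [ 0.4808 -0.135   0.014 ]]
block 692 [ 0.4999 -0.1159  0.0881] [ 0.5573 -0.0557  0.0979] ((528.4863891601562, -85.11166381835938), (56.22005844116211, 60.0103874206543), 2.4221527576446533)
[[ 0.5026 -0.1145  0.094 ]
 [ 0.5008 -0.0668  0.094 ]]
finger 1170 [0.5397 0.0099 0.1061] ((525.5032348632812, -22.366985321044922), (26.20209503173828, 65.73899841308594), 2.72141170501709)
rail 1244 [ 0.4918 -0.21    0.0171] [ 0.5584 -0.1045  0.024 ] ((522.8181762695312, -157.70034790039062), (52.937232971191406, 112.16576385498047), 9.72538948059082)
side 225 [[ 0.4996 -0.1946  0.022 ]
 [ 0.5012 -0.0875  0.052 ]
 [ 0.552  -0.062   0.0864]]
plate ((530.6273193359375, -137.88720703125), (101.01537322998047, 168.91075134277344), 2.7277755737304688)
0.0 428 [0.4504 0.4507 0.4508]
0.05 537 [0.4476 0.448  0.4481]
0.1 445 [0.4453 0.4454 0.4455]
0.15 528 [0.4428 0.443  0.4431]
0.2 481 [0.4414 0.4415 0.4417]
```

Run:
```python
from h import *
P=np.load("w1.npy")
n=P[(P[:,0]>.49)&(P[:,0]<.506)&(P[:,1]<-.07)&(P[:,1]>-.11)&(P[:,2]<.09)]
print(np.histogram(n[:,2]*1000,bins=np.arange(4,94,6)))
go([.528,-.0895,.20],-167.6)
go([.528,-.0895,.114],-167.6)
```

```text
(array([206,  11,   7,   7,   7,  15,   6,  10,  11,  11,  12,  12,  13,
        13]), array([ 4, 10, 16, 22, 28, 34, 40, 46, 52, 58, 64, 70, 76, 82, 88]))
travel [ 0.0359 -0.1194  0.2801] dr [0.     0.     0.0076] | mm [ 18. -60. 140.] deg [0.  0.  2.8]
travel [ 0.0359 -0.1194  0.4521] dr [0.     0.     0.0076] | mm [ 18. -60. 226.] deg [0.  0.  2.8]
```

Run:
```python
from h import *
np.set_printoptions(precision=4,suppress=True)
P=np.load("w1.npy")
n=P[(P[:,0]>.485)&(P[:,0]<.51)&(P[:,1]<-.06)&(P[:,1]>-.118)&(P[:,2]<.04)&(P[:,2]>.0105)]
print(n[n[:,2].argsort()][::2])
c=r.capture("scene");print(c["position"])
im=c["pixels"][160:300,110:270,::-1];cv2.imwrite("pics/s1z.png",cv2.resize(im,None,fx=4.2,fy=4.2,interpolation=cv2.INTER_CUBIC))
```

```text
[[ 0.4855 -0.0666  0.0106]
 [ 0.4898 -0.061   0.0111]
 [ 0.4907 -0.0697  0.0114]
 [ 0.4923 -0.0648  0.0116]
 [ 0.4931 -0.0676  0.0117]
 [ 0.4924 -0.0707  0.0117]
 [ 0.4883 -0.0717  0.0118]
 [ 0.4952 -0.07    0.0119]
 [ 0.4934 -0.0689  0.0119]
 [ 0.4954 -0.0655  0.012 ]
 [ 0.494  -0.0658  0.0121]
 [ 0.4913 -0.0665  0.0122]
 [ 0.4942 -0.0717  0.0123]
 [ 0.4944 -0.0672  0.0124]
 [ 0.4885 -0.0672  0.0124]
 [ 0.4958 -0.0668  0.0125]
 [ 0.4914 -0.0724  0.0126]
 [ 0.4893 -0.07    0.0128]
 [ 0.4889 -0.0686  0.0129]
 [ 0.4872 -0.0675  0.0129]
 [ 0.4895 -0.0654  0.0129]
 [ 0.4936 -0.0644  0.013 ]
 [ 0.4862 -0.0693  0.0131]
 [ 0.4937 -0.0703  0.0132]
 [ 0.4881 -0.0658  0.0133]
 [ 0.4887 -0.0626  0.0137]
 [ 0.4908 -0.0651  0.0138]
 [ 0.4947 -0.0685  0.0141]
 [ 0.4878 -0.0702  0.0143]
 [ 0.5007 -0.0916  0.0183]
 [ 0.4999 -0.0726  0.0198]
 [ 0.501  -0.0985  0.0211]
 [ 0.5008 -0.0926  0.0217]
 [ 0.4995 -0.0667  0.0231]
 [ 0.5013 -0.1053  0.0237]
 [ 0.5005 -0.0866  0.0244]
 [ 0.4998 -0.0736  0.0256]
 [ 0.4996 -0.0678  0.0269]
 [ 0.5014 -0.1061  0.0276]
 [ 0.5005 -0.0875  0.0295]
 [ 0.5017 -0.1129  0.0297]
 [ 0.501  -0.1001  0.0308]
 [ 0.5008 -0.0943  0.0314]
 [ 0.5014 -0.1069  0.0322]
 [ 0.4999 -0.0758  0.0345]
 [ 0.5005 -0.0883  0.0348]
 [ 0.501  -0.1008  0.0356]
 [ 0.5014 -0.1077  0.0359]
 [ 0.5014 -0.0666  0.0373]
 [ 0.5097 -0.0659  0.0378]
 [ 0.5    -0.0769  0.0378]
 [ 0.5005 -0.0838  0.038 ]
 [ 0.501  -0.0962  0.0384]
 [ 0.5017 -0.1141  0.039 ]
 [ 0.5002 -0.078   0.0399]]
[1.4865 0.0005 0.6962]
```

View pics/s1z.png

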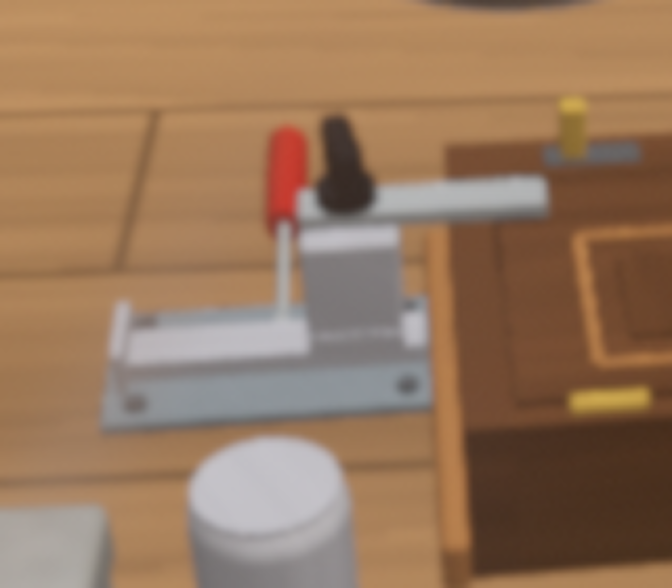

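The carriage's underside is at about 18 mm and the top of the shaft at about 16 mm, so the carriage should just pass over it. I'll slide it in stages and check. Next I grip the knob.

Emit:
jog_arm:
  travel:
    - [0.036, -0.119, 0.05]
    - [0.036, -0.119, 0.17]
    - [0.036, -0.119, 0.28]
    - [0.036, -0.119, 0.36]
    - [0.036, -0.119, 0.42]
    - [0.036, -0.119, 0.452]
    - [0.036, -0.119, 0.452]
    - [0.036, -0.119, 0.452]
    - [0.036, -0.119, 0.452]
    - [0.036, -0.119, 0.452]
  dr:
    - [0, 0, 0.008]
    - [0, 0, 0.008]
    - [0, 0, 0.008]
    - [0, 0, 0.008]
    - [0, 0, 0.008]
    - [0, 0, 0.008]
    - [0, 0, 0.008]
    - [0, 0, 0.008]
    - [0, 0, 0.008]
    - [0, 0, 0.008]
  claw: [0.8, 0.7, 0.6, 0.6, 0.6, 0.6, 0.6, 0, 0, 0]
  newtons: 25

```text
time_s: 5.35
tcp_pos: [0.5284, -0.0892, 0.1149]
eef_rot: [-180.0, 0.1, -167.7]
contact_force: [-0.3, -0.5, -0.7]
gripper_width: 0.0278
gripper_force: 0.0
```

Emit:
jog_arm:
  travel:
    - [0, 0, 0]
    - [0, 0, 0]
    - [0, 0, 0]
    - [0, 0, 0]
    - [0, 0, 0]
    - [0, 0, 0]
    - [0, 0, 0]
    - [0, 0, 0]
    - [0, 0, 0]
    - [0, 0, 0]
  dr:
    - [0, 0, 0]
    - [0, 0, 0]
    - [0, 0, -0.025]
    - [0, 0, -0.05]
    - [0, 0, -0.075]
    - [0, 0, -0.1]
    - [0, 0, -0.125]
    - [0, 0, -0.15]
    - [0, 0, -0.175]
    - [0, 0, -0.2]
  claw: [0, 0, 0, 0, 0, 0, 0, 0, 0, 0]

```text
time_s: 6.6
tcp_pos: [0.53, -0.0914, 0.1146]
eef_rot: [-179.8, -0.1, -95.4]
contact_force: [9.4, -15.4, -7.8]
gripper_width: 0.0158
gripper_force: 25.0
```

Run:
```python
from h import *
np.set_printoptions(precision=4,suppress=True)
s=r.get_state();print(s["tcp_pos"],s["eef_rot"],s["contact_force"],s["moment"],s["gripper_width"],s["joints"])
a=np.radians(2.7);u=np.array([np.sin(a),-np.cos(a),0])
for d in(.025,.068):go(s["tcp_pos"]+d*u,s["eef_rot"][2])
c=r.capture("top");T=cam(c)
for q in r.regions_of("scraper","top")[:1]:print(q["conf"],q["pixels"].sum(),np.argwhere(q["pixels"]).mean(0),q["extent"])
```

```text
[ 0.53   -0.0914  0.1146] [-179.7969   -0.1469  -95.4113] [  9.3686 -15.3789  -7.8299] [-5.8332 -3.6075 -0.0958] 0.01579930620937448 [ 11.2563  13.478  -25.5413   0.2566 -50.8286 -16.8291]
travel [ 0.0495 -0.0071  0.0002] dr [-0.0006 -0.0004  0.    ] | mm [25. -4.  0.] deg [-0.2 -0.1  0. ]
travel [ 0.1346 -0.0192  0.0004] dr [-0.0006 -0.0004  0.    ] | mm [ 67. -10.   0.] deg [-0.2 -0.1  0. ]
```

Emit:
jog_arm:
  travel:
    - [0.005, -0.001, 0]
    - [0.012, -0.002, 0]
    - [0.02, -0.003, 0]
    - [0.028, -0.004, 0]
    - [0.036, -0.005, 0]
    - [0.044, -0.006, 0]
    - [0.05, -0.007, 0]
    - [0.056, -0.008, 0]
    - [0.056, -0.008, 0]
    - [0.056, -0.008, 0]
  dr:
    - [0, 0, 0]
    - [0, 0, 0]
    - [0, 0, 0]
    - [0, 0, 0]
    - [0, 0, 0]
    - [0, 0, 0]
    - [0, 0, 0]
    - [0, 0, 0]
    - [0, 0, 0]
    - [0, 0, 0]
  claw: [0, 0, 0, 0, 0, 0, 0, 0, 0, 0]

```text
time_s: 7.95
tcp_pos: [0.5312, -0.1171, 0.1145]
eef_rot: [-179.8, 0.0, -95.7]
contact_force: [6.1, -0.4, -2.3]
gripper_width: 0.0158
gripper_force: 25.0
```

Run:
```python
from h import *
np.set_printoptions(precision=4,suppress=True)
s=r.get_state();print(s["tcp_pos"],s["eef_rot"],s["contact_force"],s["moment"],s["gripper_width"])
im0=cv2.imread("pics/top0.png");
c=r.capture("top");im=np.ascontiguousarray(c["pixels"][:,:,::-1])
A=im0[230:340,350:440];B=im[230:340,350:440]
cv2.imwrite("pics/cmp.png",cv2.resize(np.hstack([A,B]),None,fx=4,fy=4,interpolation=cv2.INTER_CUBIC))
def red(i):
    m=(i[:,:,2]>150)&(i[:,:,1]<60)&(i[:,:,0]<60);m[:,:350]=0;m[:,440:]=0;m[:200]=0;return m.sum(),np.argwhere(m).mean(0)
print(red(im0),red(im))
```

```text
[ 0.5312 -0.1171  0.1145] [-179.7837    0.0476  -95.703 ] [ 6.0547 -0.3525 -2.2859] [ 0.1457 -2.09    0.0268] 0.015802572762129315
(np.int64(442), array([305.5362, 391.2647])) (np.int64(447), array([304.5928, 391.3893]))
```

View pics/cmp.png

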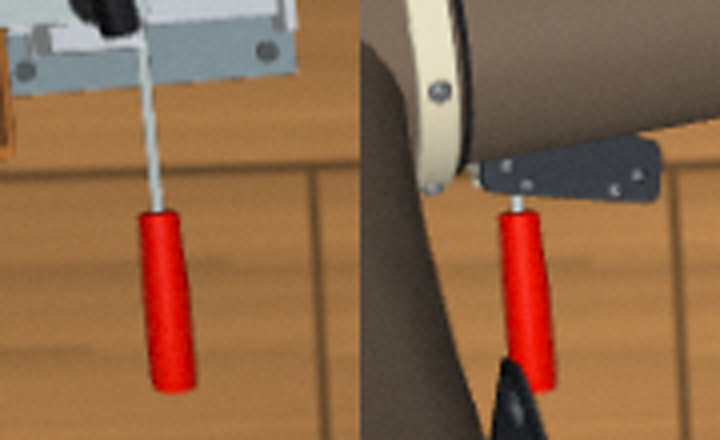

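The handle sits at the same pixels in both halves (top edge at row 212), so the carriage is clearing the screwdriver. I'll continue to the stop.

Emit:
jog_arm:
  travel:
    - [0.01, -0.001, 0]
    - [0.02, -0.003, 0]
    - [0.03, -0.004, 0]
    - [0.04, -0.005, 0]
    - [0.05, -0.007, 0]
    - [0.06, -0.008, 0]
    - [0.07, -0.009, 0]
    - [0.078, -0.01, 0]
    - [0.084, -0.011, 0]
    - [0.084, -0.011, 0]
  dr:
    - [0, 0, 0]
    - [0, 0, 0]
    - [0, 0, 0]
    - [0, 0, 0]
    - [0, 0, 0]
    - [0, 0, 0]
    - [0, 0, 0]
    - [0, 0, 0]
    - [0, 0, 0]
    - [0, 0, 0]
  claw: [0, 0, 0, 0, 0, 0, 0, 0, 0, 0]

```text
time_s: 9.25
tcp_pos: [0.533, -0.1573, 0.1145]
eef_rot: [-179.7, 0.2, -95.7]
contact_force: [5.7, 13.6, -0.8]
gripper_width: 0.016
gripper_force: 25.0
```

Run:
```python
from h import *
np.set_printoptions(precision=4,suppress=True)
s=r.get_state();print(s["tcp_pos"],s["eef_rot"],s["contact_force"],s["moment"],s["gripper_width"])
c=r.capture("top");im=np.ascontiguousarray(c["pixels"][:,:,::-1]);cv2.imwrite("pics/top2.png",im)
im0=cv2.imread("pics/top0.png")
for i in(im0,im):
    m=(i[:,:,2]>150)&(i[:,:,1]<60)&(i[:,:,0]<60);q=np.argwhere(m[200:340,350:440])+[200,350]
    print([(v,q[q[:,0]==v][:,1].min(),q[q[:,0]==v][:,1].max()) for v in(285,290,300,310,320) if (q[:,0]==v).any()])
```

```text
[ 0.533  -0.1573  0.1145] [-179.7233    0.2218  -95.719 ] [ 5.7107 13.591  -0.7526] [ 5.2431 -1.8945  0.1003] 0.01597947816724655
[(285, np.int64(385), np.int64(393)), (290, np.int64(386), np.int64(394)), (300, np.int64(386), np.int64(395)), (310, np.int64(387), np.int64(396)), (320, np.int64(388), np.int64(397))]
[]
```

Run:
```python
from h import *
s=r.get_state()
go(s["tcp_pos"]+[0,0,.12],-96)
go([.48,.08,.26],-177.4)
```

```text
travel [-0.0009 -0.0012 -0.24  ] dr [-0.0008  0.0006  0.0008] | mm [  -0.   -1. -120.] deg [-0.3  0.2  0.3]
travel [-0.4628  0.1514 -0.29  ] dr [-2.000e-04  1.000e-03  2.269e-01] | mm [-231.   76. -145.] deg [-0.1  0.4 81.7]
```

Emit:
jog_arm:
  travel:
    - [0, 0, 0]
    - [0, 0, 0]
    - [0, 0, 0]
    - [0, 0, -0.1]
    - [0, 0, -0.2]
    - [-0.1, 0.03, -0.29]
    - [-0.2, 0.07, -0.29]
    - [-0.3, 0.1, -0.29]
    - [-0.4, 0.13, -0.29]
    - [-0.463, 0.151, -0.29]
  dr:
    - [0, 0, 0]
    - [0, 0, 0]
    - [0, 0, 0]
    - [0, 0, 0]
    - [0, 0, 0.028]
    - [0, 0, 0.056]
    - [0, 0, 0.085]
    - [0, 0, 0.113]
    - [0, 0, 0.142]
    - [0, 0, 0.17]
  claw: [0.5, 0.5, 0.6, 0.6, 0.6, 0.6, 0.6, 0.7, 0.8, 0.8]

```text
time_s: 10.55
tcp_pos: [0.4777, 0.0794, 0.2592]
eef_rot: [180.0, 0.0, -155.4]
contact_force: [-0.2, -0.2, 0.7]
gripper_width: 0.0693
gripper_force: 0.0
```

Run:
```python
from h import *
go([.47,.08,.27],-177.4)
```

```text
travel [ 0.0134  0.0075 -0.0215] dr [0.     0.     0.0612] | mm [  7.   4. -11.] deg [ 0.  0. 22.]
```

Emit:
jog_arm:
  travel:
    - [0.013, 0.008, -0.02]
    - [0.013, 0.008, -0.02]
    - [0.013, 0.008, -0.02]
    - [0.013, 0.008, -0.02]
    - [0.013, 0.008, -0.02]
    - [0.013, 0.008, -0.02]
    - [0.013, 0.008, -0.02]
    - [0.013, 0.008, -0.02]
    - [0.013, 0.008, -0.02]
    - [0.013, 0.008, -0.02]
  dr:
    - [0, 0, 0.028]
    - [0, 0, 0.056]
    - [0, 0, 0.061]
    - [0, 0, 0.061]
    - [0, 0, 0.061]
    - [0, 0, 0.061]
    - [0, 0, 0.061]
    - [0, 0, 0.061]
    - [0, 0, 0.061]
    - [0, 0, 0.061]
  claw: [0.8, 0.8, 0.8, 0.8, 0.8, 0.8, 0.8, 0.8, 0.8, 0.8]

```text
time_s: 11.8
tcp_pos: [0.4708, 0.0789, 0.2691]
eef_rot: [-180.0, -0.0, -177.0]
contact_force: [0.2, -0.6, -0.7]
gripper_width: 0.0703
gripper_force: 0.0
```

Run:
```python
from h import *
np.set_printoptions(precision=4,suppress=True)
s=r.get_state();c=r.capture("wrist");T=cam(c,s);save(c,"w2");print(s["tcp_pos"],s["eef_rot"])
for nm,z in(("pull_grip",.121),("thumb_grip",.113),("knob_grip",.132)):
    for q in r.tip_of(nm,"wrist")[:1]:print(nm,round(q["conf"],2),np.round(q["at"],1),atz(c,T,[q["at"]],z)[0])
P=cloud(c,T);
k=P[(P[:,2]>.116)&(P[:,2]<.127)&(abs(P[:,0]-.467)<.02)&(abs(P[:,1]-.028)<.02)];print("thumb top",len(k),k.mean(0),cv2.minAreaRect((k[:,:2]*1000).astype(np.float32)))
k=P[(P[:,2]>.126)&(P[:,2]<.137)&(abs(P[:,0]-.513)<.03)&(abs(P[:,1]-.112)<.03)];print("pull top",len(k),k.mean(0),k.max(0),cv2.minAreaRect((k[:,:2]*1000).astype(np.float32)))
c=r.capture("top");T=cam(c);P=cloud(c,T)
k=P[(P[:,2]>.135)&(P[:,2]<.15)&(abs(P[:,0]-.53)<.05)&(abs(P[:,1]+.155)<.04)]
print("knob",len(k),cv2.minAreaRect((k[:,:2]*1000).astype(np.float32)) if len(k)>3 else 0)
i=c["pixels"][:,:,::-1]
m=(i[:,:,2]>150)&(i[:,:,1]<60)&(i[:,:,0]<60);q=np.argwhere(m[200:340,350:440])+[200,350]
print([(v,q[q[:,0]==v][:,1].min(),q[q[:,0]==v][:,1].max()) for v in(285,290,300,310,320) if (q[:,0]==v).any()])
```

```text
[0.4708 0.0789 0.2691] [-179.9988   -0.0012 -176.995 ]
pull_grip 0.6 [307.9 237. ] [0.509  0.1093 0.121 ]
thumb_grip 0.77 [226.6 192.1] [0.4704 0.0284 0.113 ]
thumb top 235 [0.4684 0.029  0.1226] ((469.2948913574219, 28.542747497558594), (14.163687705993652, 14.120594024658203), 2.6340816020965576)
pull top 420 [0.5092 0.1102 0.1315] [0.5182 0.1223 0.1341] ((509.83941650390625, 110.30315399169922), (15.999692916870117, 23.688112258911133), 2.315927028656006)
knob 188 ((532.6160278320312, -155.5079345703125), (44.862606048583984, 15.849876403808594), 86.41726684570312)
[]
```

View pics/w2.png

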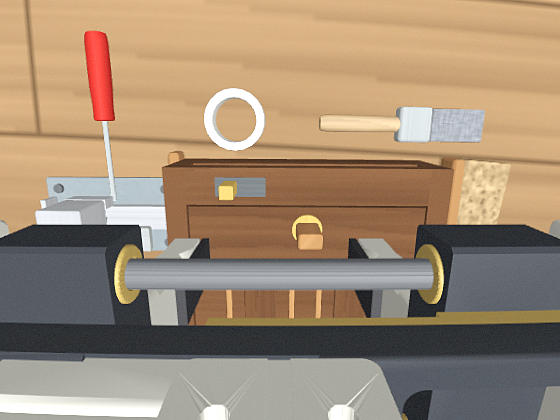

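The pull is at (308,240) px, the thumb-piece at (228,190), and the hold-down finger is clear of the door. The screwdriver is still at (112,195). Next I take the pull.

Run:
```python
from h import *
go([.5097,.1103,.103],-177.5)
go([.5097,.1103,.18],-177.5)
```

```text
travel [-0.0811  0.0586  0.3322] dr [0.     0.     0.0014] | mm [-41.  29. 166.] deg [0.  0.  0.5]
travel [-0.0811  0.0586  0.1782] dr [0.     0.     0.0014] | mm [-41.  29.  89.] deg [0.  0.  0.5]
```

Emit:
jog_arm:
  travel:
    - [-0.081, 0.059, 0.08]
    - [-0.081, 0.059, 0.18]
    - [-0.081, 0.059, 0.26]
    - [-0.081, 0.059, 0.31]
    - [-0.081, 0.059, 0.332]
    - [-0.081, 0.059, 0.332]
    - [-0.081, 0.059, 0.332]
    - [-0.081, 0.059, 0.332]
    - [-0.081, 0.059, 0.332]
    - [-0.081, 0.059, 0.332]
  dr:
    - [0, 0, 0.001]
    - [0, 0, 0.001]
    - [0, 0, 0.001]
    - [0, 0, 0.001]
    - [0, 0, 0.001]
    - [0, 0, 0.001]
    - [0, 0, 0.001]
    - [0, 0, 0.001]
    - [0, 0, 0.001]
    - [0, 0, 0.001]
  claw: [0.8, 0.8, 0.8, 0.8, 0.8, 0.8, 0.2, 0, 0, 0]
  newtons: 25

```text
time_s: 13.3
tcp_pos: [0.5098, 0.1105, 0.1034]
eef_rot: [180.0, 0.0, -177.4]
contact_force: [0.1, -0.4, -0.2]
gripper_width: 0.0358
gripper_force: 0.0
```

Run:
```python
from h import *
np.set_printoptions(precision=4,suppress=True)
s=r.get_state();print(s["tcp_pos"],s["eef_rot"],s["contact_force"],s["moment"],s["gripper_width"],s["gripper_force"])
```

```text
[0.5098 0.1105 0.1034] [ 179.9822    0.0319 -177.3624] [ 0.0733 -0.4218 -0.1957] [-0.0002 -0.1417 -0.0226] 0.035827721509484524 0.0
```

Emit:
jog_arm:
  travel:
    - [0, 0, 0]
    - [0, 0, 0]
    - [0, 0, 0]
    - [-0.001, 0, -0.004]
    - [-0.002, 0, -0.008]
    - [-0.003, 0, -0.012]
    - [-0.003, 0, -0.015]
    - [-0.004, 0, -0.018]
    - [-0.004, 0, -0.018]
    - [-0.004, 0, -0.018]
  dr:
    - [0, 0, 0]
    - [0, 0, 0]
    - [0, 0, 0]
    - [0, 0, 0]
    - [0, 0, 0]
    - [0, 0, 0]
    - [0, 0, 0]
    - [0, 0, 0]
    - [0, 0, 0]
    - [0, 0, 0]
  claw: [0, 0, 0, 0, 0, 0, 0, 0, 0, 0]
  newtons: 30

```text
time_s: 14.55
tcp_pos: [0.5107, 0.1107, 0.109]
eef_rot: [180.0, -0.2, -177.4]
contact_force: [7.5, 7.0, -28.4]
gripper_width: 0.0239
gripper_force: 30.0
```

Run:
```python
from h import *
np.set_printoptions(precision=4,suppress=True)
s=r.get_state();print(s["tcp_pos"],s["eef_rot"],s["contact_force"],s["moment"],s["gripper_width"],s["gripper_force"])
```

```text
[0.5107 0.1107 0.109 ] [ 179.9937   -0.1724 -177.4291] [  7.5157   6.9856 -28.3787] [ 2.1326 -2.8458  0.0279] 0.023922100933697888 29.99273657798767
```

The door stopped dead after 5.6 mm with 28 N on the tool, so the catch has caught. I'll let it down and release.

Emit:
jog_arm:
  travel:
    - [0.002, 0, 0.006]
    - [0.003, 0, 0.012]
    - [0.004, 0, 0.018]
    - [0.004, 0, 0.018]
    - [0.004, 0, 0.018]
    - [0.004, 0, 0.018]
    - [0.004, 0, 0.018]
    - [0.004, 0, 0.0]
    - [0.004, 0, -0.05]
    - [0.004, 0, -0.1]
  dr:
    - [0, 0, 0]
    - [0, 0, 0]
    - [0, 0, 0]
    - [0, 0, 0]
    - [0, 0, 0]
    - [0, 0, 0]
    - [0, 0, 0]
    - [0, 0, 0]
    - [0, 0, 0]
    - [0, 0, 0]
  claw: [0, 0, 0, 0, 0.5, 0.5, 0.5, 0.5, 0.5, 0.5]

```text
time_s: 15.8
tcp_pos: [0.5097, 0.1103, 0.1633]
eef_rot: [-180.0, -0.0, -177.4]
contact_force: [1.0, 0.2, -0.3]
gripper_width: 0.0437
gripper_force: 0.0
```

Run:
```python
from h import *
np.set_printoptions(precision=4,suppress=True)
s=r.get_state();print(s["tcp_pos"],s["eef_rot"],s["contact_force"],s["gripper_width"])
go([.469,.0287,.098],-177.4)
```

```text
[0.5097 0.1103 0.1633] [-179.9816   -0.0006 -177.3537] [ 0.9693  0.226  -0.2685] 0.04372299316759715
travel [ 0.0888 -0.1592  0.1307] dr [-0.0001 -0.      0.0001] | mm [ 44. -80.  65.] deg [-0. -0.  0.]
```

Emit:
jog_arm:
  travel:
    - [0.05, -0.09, 0]
    - [0.089, -0.159, 0]
    - [0.089, -0.159, 0.04]
    - [0.089, -0.159, 0.09]
    - [0.089, -0.159, 0.12]
    - [0.089, -0.159, 0.131]
    - [0.089, -0.159, 0.131]
    - [0.089, -0.159, 0.131]
    - [0.089, -0.159, 0.131]
    - [0.089, -0.159, 0.131]
  dr:
    - [0, 0, 0]
    - [0, 0, 0]
    - [0, 0, 0]
    - [0, 0, 0]
    - [0, 0, 0]
    - [0, 0, 0]
    - [0, 0, 0]
    - [0, 0, 0]
    - [0, 0, 0]
    - [0, 0, 0]
  claw: [0.5, 0.5, 0.5, 0.5, 0.5, 0.5, 0.5, 0, 0, 0]
  newtons: 20

```text
time_s: 17.05
tcp_pos: [0.469, 0.0291, 0.0969]
eef_rot: [180.0, 0.0, -177.4]
contact_force: [1.1, 0.5, -0.2]
gripper_width: 0.0194
gripper_force: 0.0
```

Emit:
jog_arm:
  travel:
    - [0, 0, 0]
    - [0, 0, 0]
    - [0, 0.006, 0]
    - [0, 0.013, 0]
    - [0, 0.02, 0]
    - [0, 0.027, 0]
    - [0, 0.034, 0]
    - [0, 0.04, 0]
    - [0, 0.045, 0]
    - [0, 0.045, 0]
  dr:
    - [0, 0, 0]
    - [0, 0, 0]
    - [0, 0, 0]
    - [0, 0, 0]
    - [0, 0, 0]
    - [0, 0, 0]
    - [0, 0, 0]
    - [0, 0, 0]
    - [0, 0, 0]
    - [0, 0, 0]
  claw: [0, 0, 0, 0, 0, 0, 0, 0, 0, 0]

```text
time_s: 18.3
tcp_pos: [0.4679, 0.0491, 0.0968]
eef_rot: [-179.8, -0.0, -177.3]
contact_force: [5.6, -18.5, 3.6]
gripper_width: 0.0137
gripper_force: 20.0
```

Run:
```python
from h import *
np.set_printoptions(precision=4,suppress=True)
s=r.get_state();print(s["tcp_pos"],s["eef_rot"],s["contact_force"],s["gripper_width"])
```

```text
[0.4679 0.0491 0.0968] [-179.7503   -0.0477 -177.3021] [  5.6147 -18.5056   3.6286] 0.013693607340291358
```

The thumb-piece has travelled 20.0 mm and is hard against its far stop. I'll release it and take the pull again.

Emit:
jog_arm:
  travel:
    - [0, 0, 0]
    - [0, 0, 0]
    - [0, 0, 0]
    - [0, 0, -0.07]
    - [0, 0, -0.131]
    - [-0.089, 0.114, -0.131]
    - [-0.089, 0.114, -0.131]
    - [-0.089, 0.114, -0.08]
    - [-0.089, 0.114, -0.03]
    - [-0.089, 0.114, -0.013]
  dr:
    - [0, 0, 0]
    - [0, 0, 0]
    - [0, 0, 0]
    - [0, 0, 0]
    - [0, 0, 0]
    - [0, 0, 0]
    - [0, 0, 0]
    - [0, 0, 0]
    - [0, 0, 0]
    - [0, 0, 0]
  claw: [0.5, 0.5, 0.5, 0.5, 0.5, 0.5, 0.5, 0.5, 0.5, 0.5]

```text
time_s: 19.55
tcp_pos: [0.5085, 0.11, 0.1015]
eef_rot: [-179.9, -0.2, -177.4]
contact_force: [-0.4, -1.1, 0.1]
gripper_width: 0.0438
gripper_force: 0.0
```

Emit:
jog_arm:
  travel:
    - [0, 0, 0]
    - [0, 0, 0]
    - [0, 0, 0]
    - [0, 0, 0]
    - [0, 0, 0]
    - [-0.001, 0, -0.006]
    - [-0.003, 0, -0.012]
    - [-0.005, 0, -0.02]
    - [-0.007, 0, -0.03]
    - [-0.007, 0, -0.03]
  dr:
    - [0, 0, 0]
    - [0, 0, 0]
    - [0, 0, 0]
    - [0, 0, 0]
    - [0, 0, 0]
    - [0, 0, 0]
    - [0, 0, 0]
    - [0, 0, 0]
    - [0, 0, 0]
    - [0, 0, 0]
  claw: [0, 0, 0, 0, 0, 0, 0, 0, 0, 0]
  newtons: 30

```text
time_s: 20.8
tcp_pos: [0.5132, 0.1108, 0.1184]
eef_rot: [180.0, 0.0, -177.4]
contact_force: [0.1, 4.5, -4.2]
gripper_width: 0.0234
gripper_force: 30.0
```

Run:
```python
from h import *
np.set_printoptions(precision=4,suppress=True)
s=r.get_state();print(s["tcp_pos"],s["eef_rot"],s["contact_force"],s["gripper_width"])
```

```text
[0.5132 0.1108 0.1184] [ 179.9731    0.0079 -177.3668] [ 0.0972  4.4703 -4.209 ] 0.023413633055801773
```

Emit:
jog_arm:
  travel:
    - [-0.004, 0, -0.015]
    - [-0.009, 0, -0.03]
    - [-0.015, 0, -0.044]
    - [-0.021, 0, -0.058]
    - [-0.028, 0, -0.072]
    - [-0.036, 0, -0.086]
    - [-0.044, 0, -0.099]
    - [-0.052, 0, -0.112]
    - [-0.061, 0, -0.124]
    - [-0.071, 0, -0.136]
  dr:
    - [0, 0, 0]
    - [0, 0, 0]
    - [0, 0, 0]
    - [0, 0, 0]
    - [0, 0, 0]
    - [0, 0, 0]
    - [0, 0, 0]
    - [0, 0, 0]
    - [0, 0, 0]
    - [0, 0, 0]
  claw: [0, 0, 0, 0, 0, 0, 0, 0, 0, 0]

```text
time_s: 22.05
tcp_pos: [0.5466, 0.1123, 0.1854]
eef_rot: [180.0, -0.2, -177.4]
contact_force: [-5.3, 6.7, -2.3]
gripper_width: 0.0239
gripper_force: 30.0
```

Run:
```python
from h import *
np.set_printoptions(precision=4,suppress=True)
s=r.get_state();print(s["tcp_pos"],s["eef_rot"],s["contact_force"],s["gripper_width"],s["joints"])
```

```text
[0.5466 0.1123 0.1854] [ 179.9875   -0.2238 -177.3797] [-5.2811  6.6886 -2.2638] 0.02392139390027622 [  31.6276   11.522   -17.4292   -0.1362  -61.2385 -118.9416]
```

Emit:
jog_arm:
  travel:
    - [-0.01, 0, -0.012]
    - [-0.021, 0, -0.023]
    - [-0.032, 0, -0.034]
    - [-0.044, 0, -0.044]
    - [-0.056, 0, -0.054]
    - [-0.069, 0, -0.063]
    - [-0.069, 0, -0.063]
    - [-0.069, 0, -0.063]
    - [-0.069, 0, -0.063]
    - [-0.069, 0, -0.063]
  dr:
    - [0, 0, 0]
    - [0, 0, 0]
    - [0, 0, 0]
    - [0, 0, 0]
    - [0, 0, 0]
    - [0, 0, 0]
    - [0, 0, 0]
    - [0, 0, 0]
    - [0, 0, 0]
    - [0, 0, 0]
  claw: [0, 0, 0, 0, 0, 0, 0, 0, 0, 0]

```text
time_s: 23.3
tcp_pos: [0.5814, 0.114, 0.2178]
eef_rot: [180.0, -0.1, -177.4]
contact_force: [-6.8, 5.0, 4.2]
gripper_width: 0.0238
gripper_force: 30.0
```

Run:
```python
from h import *
np.set_printoptions(precision=4,suppress=True)
s=r.get_state();print(s["tcp_pos"],s["eef_rot"],s["contact_force"],s["gripper_width"],s["qd"])
c=r.capture("scene");save(c,"s2")
T=cam(c);P=cloud(c,T)
# door underside/top points in cabinet frame near hinge
a=np.radians(2.6);o=np.array([.5846,.1138]);
X=(P[:,:2]-o)@np.array([[np.cos(a),-np.sin(a)],[np.sin(a),np.cos(a)]])
m=(abs(X[:,1])<115)&(abs(X[:,1])*1000>40)&(X[:,0]<.09)&(X[:,0]>-.02)&(P[:,2]>.11)&(P[:,2]<.3)&(abs(X[:,1])<.115)
print(m.sum());from numpy import polyfit
f=np.polyfit(X[m,0],P[m,2],1);print(np.degrees(np.arctan(f)),f, "expect angle", np.degrees(np.arctan2(s["tcp_pos"][2]+.019-.09,.1)))
```

```text
[0.5814 0.114  0.2178] [ 179.982    -0.1375 -177.3535] [-6.7573  5.0276  4.1578] 0.023816183503532855 [-0.1004 -0.0724 -0.0911  0.0301  0.0528 -0.0002]
5396
[-43.7687  11.1097] [-0.9579  0.1964] expect angle 55.74025687288662
```

View pics/s2.png

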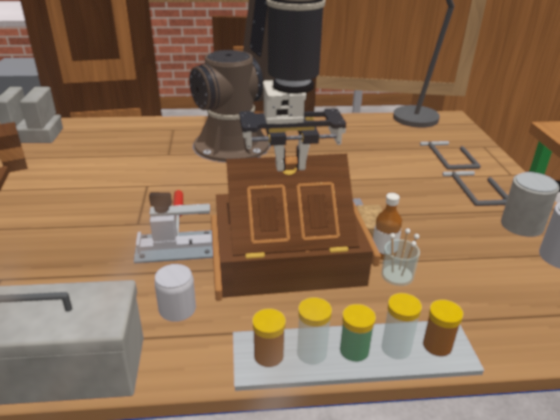

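The scene view shows the door standing open at about 45° (near edge at about (290,165) px), held by the pull at (292,158). The bottle at (390,225), jar at (400,260) and tin at (175,292) are upright where they were, and the hold-down is back.

Run:
```python
from h import *
print(r.close_job())
```

```text
the job is handed in; nothing more can be done
None
```

The job is handed in: knob turned, hold-down slid back to its stop, and the tug found the door caught, so I let it down, threw the catch and raised the door; the gripper is holding it by the pull at about 45° (measured 44–45°).

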